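Index the candy tray one notch round

TASK

The compartment at the candy tray's serving side (by the tong rest) is empty: bring the next full one round. Pull the tray's spring index ring straight up, turn the tray clockwise (seen from above) and let the ring go so that its pin drops fully home in the very next notch. The notch has to be found by feel: do not turn past it, never turn the tray the other way or wrench it hard against its pin, leave everything else on the sideboard where it stands, and finish with your hand off the tray.

Things in the scene. Friction and masses are not known exactly. Their poses are not given: they have to be found in the camera images.
- candy_base: Fixed base of the candy tray: dark steel disc, 340 mm diameter, 6 mm thick, on the sideboard; origin at the centre of its underside, z up = the tray's turning axis. On it a flat aluminium ring (radius 136 to 164 mm, top 14 mm above the sideboard) with six radial notches: 11 mm wide slots in steel keepers flush with the ring. +x points to the serving side.
- serving_side (a point): Serving side of the base, at 178 mm radius, 16 mm up: a small steel wire tong rest stands here on the rim (60 mm wide, 29 mm high, outermost point at 189 mm radius). It does not turn.
- tray (a joint): Angle of the tray on its base (rad): 0 at the start, grows clockwise seen from above; turns with about 0.2 N m of drag (1.5 N at the plunger). The pin starts home in one notch; the next notch clockwise lies anywhere from 0.87 to 1.23 rad on (its keeper is screwed down in an adjusting slot, so it differs each time and no reading gives it).
- tray_hub (a point): Top centre of the tray's hub, 62 mm up, on the turning axis; turns with the tray. The red octagonal tray is 260 mm across flats, floor 20 mm up, rim 44 mm, lids 55 mm, lid tabs 61 mm above the sideboard; six wedge compartments, five lidded, one open and empty (at the serving side at the start).
- plunger (a joint): How far the pin is pulled up (m): 0 home, about 0.007 when its tip rides on the ring between notches (over 0.007 frees the tray), 0.012 hard end of stroke. Spring pulls down 6 N at 0, 9 N at 0.007, 10.5 N at 0.012. Let go between notches, the pin rides on the ring (2 to 3 N extra drag) and drops 7 mm by itself over a notch, locking the tray with 1.5 mm of play to either side.
- index_pin: Steel pin, 8 mm diameter, round end, on a vertical axis 150 mm from the turning axis; origin on that axis, at sideboard level when home (tip 7 mm above it); rises with the plunger. It slides in a steel housing (17 mm diameter, 25 mm hexagon nut, top 60 mm up) on a lug at the tray's rim, outside the octagon.
- ring_center (a point): Centre of the steel pull ring, straight above the pin, 150 mm from the turning axis, 90 mm up when home. It stands upright: 34 mm outer, 16 mm inner diameter, 9 mm thick round bar; its y axis (level) is the axis of its hole; pinch from above across the 9 mm or the 34 mm. Swivels freely round the vertical. Below it a 10 mm neck down to 71 mm, then a 6 mm stem.
- tongs: Steel serving tongs lying on the sideboard, 190 mm long, 12 mm high; bystander.
- teapot: Small white ceramic teapot, 105 mm body, 98 mm high, spout along its +x; bystander.
- flip_jar: Glass jar with a flip-top lid, 84 mm diameter, 111 mm high; bystander.
- cup_a: White tea cup, 64 mm diameter, 45 mm high; bystander.
- cup_b: White tea cup, 64 mm diameter, 45 mm high; bystander.
- spare_lid: The empty compartment's wedge-shaped red lid lying on the sideboard, about 72 by 120 mm, 11 mm high; bystander.

How it is judged (in metres and radians):
On the way, in this order (a step that is already met when the one before it is completed fails the run):
1. the ring is pulled up so that the pin is out of its notch (value of joint plunger above 0.0075 m and value of joint tray below 0.15 rad), for 0.1 s.
2. the tray is turned clockwise well off the first notch with the pin out (value of joint tray above 0.4 rad and value of joint plunger above 0.005 m), for 0.1 s.
At the end, for the whole second after the job is handed in: The tray stands still one notch clockwise (0.85 to 1.25 rad) with the pin fully home in that notch (plunger under 2 mm) and the hand off it (value of joint plunger below 0.002 m and value of joint tray between 0.85 and 1.25 rad and velocity of joint tray between -0.05 and 0.05 rad/s); the robot touches nothing.
It fails at once if the tray is wrenched against its pin: over 30 N between the pin and the base's ring or notch (contact force between index_pin and candy_base above 30 N).
It fails at once if the tray is turned past the next notch (value of joint tray above 1.3 rad).
It fails at once if the tray is turned the other way (value of joint tray below -0.1 rad).
It fails at once if a bystander is moved more than 20 mm (distance of any of tongs, teapot, flip_jar, cup_a, cup_b, spare_lid from where it was at the start of the episode above 0.02 m).
It also fails if it takes over 58 s, if anything falls off the work surface, if the arm or the gripper's body presses on something with over 40 N, if the wrist force passes 120 N, or if a joint passes its speed limit or range.

ROBOT

A 6-joint arm with a two-finger parallel gripper is mounted at the origin on the work surface. World frame = base frame: x ahead of the robot, y to its left, z up, the work surface at z = 0. Lengths are in m, angles in degrees, forces in N, time in s.
With the tool pointing down it reaches from about 0.3 to 1 m from the base axis. Payload 5.1 kg.
Tool frame: the origin (TCP) lies between the finger pads; the fingertips stand 14 mm ahead of it and the grasp point (between the pads) lies 5 mm behind it; z points along the fingers, y is the line along which they close (so a half turn about z gives the same grasp; the last joint's range is limited). The gripper opens to 95 mm and grips with 3 to 60 N. Pads are 20 mm wide; open, the fingers measure 119 mm over their backs; the gripper's body (75 mm by 180 mm) begins 59 mm behind the grasp point.
Start: joints at [64.251, 7.093, 94.555, -0, 78.352, -4.733], TCP at [0.233, 0.607, 0.229] pointing down, gripper open.
Joint ranges: [-149.61, 149.61], [-58.7, 133.49], [1.44, 155.28], [-77.14, 257.14], [18.33, 153.61], [-166.67, 166.67]. Speed limits (degrees/s): [147.25, 147.25, 180, 180, 180, 180].

INTERFACE

Orientations are given as [roll, pitch, yaw] about the fixed x, y, z axes, in that order (R = Rz(yaw) Ry(pitch) Rx(roll)).
In Python, from bench import env gives the robot as it stands.
- The arm moves only by the tool play_rows, never from a script. Its arguments are lists of equal length, an entry for each row: "delta_rot": the turn, a rotation vector about the world's x, y, z in degrees, a list of three; "linear": the shift along the world's x, y, z in cm, a list of three; "claw": the opening in per cent of the stroke, from 0 (shut) to 100 (fully open). A call has 1 to 8 rows; each row is the pose to reach, as a shift and turn from the pose commanded when the call began; what a row does not reach only later rows make up. A row lasts 1/12 s, in which the tool goes at most 41.7 mm and 7.16 degrees, less where a joint would pass 70% of its speed; a pose out of reach is approached as far as the arm can. A call with a gripper value outside its range is refused whole. The fingers move at their own pace and stop on an object; "force" is the grip in N (left out, the last holds). Time passes only in rows, so rows that repeat a pose let the fingers close. It gives the time, the measured TCP pose, the force, the opening and the grip force at its end, in the units of the state.
- env.observe(): the state, without advancing time (a new reading comes with each control period).
- env.capture(name): name is "scene" or "top" or "wrist"; returns a dict with "image" (400x640x3 uint8, red, green, blue), "z_map" (400x640 float32, m along the optical axis (not along the pixel's ray), 0 where there is no reading), "intrinsics" (3x3 intrinsics, pixels), "R" (3x3) and "t" (3): a world point X has camera coordinates R X + t. Camera axes: x right, y down, z forward; pixel columns grow to the right and rows downward; lengths in m; the calibration is good to about 2 mm. A picture is of the moment at which its call begins.
- env.job_done(): hands the job in; it is judged then, once.
Trained networks look in the newest picture that a camera, given by its name, has taken for a name from the list of things; names that differ only in an ending like _2 or _b are one class to them, and where a whole thing is asked for, a point or a joint stands for the part that bears it (a point fixed in the world has none). Each returns a list of dicts, best first, with "confidence" (0 to 1); they miss things now and then, are a little off and sometimes report something else, mostly with a low value. They report only what shows in the picture. A call takes as long as a camera call.
- env.boxes_of(camera, label): "rect" ([left, top, right, bottom] in pixels, round what is visible of it).
- env.place_of(camera, label): "pixel" ([row, column] in pixels: a listed point, or the origin of a listed thing).
The state is a dict: "t": time; "joints": joint angles; "joint_velocities": joint speeds; "tau": joint torques, N m; "eef_pos": TCP position; "eef_rot": TCP orientation; "contact_force": force on the tool from outside, world axes, zero at the start; "ft_torque": the same for the moment, N m; "grip_width": opening from 0.0 (shut) to 1.0 (fully open); "gripper_force": force on a finger pad.
Only numpy, scipy, OpenCV 4.12 (cv2) and the standard library are available. Lean on these libraries where they do the work, as an engineer would, in place of code of your own. Each camera call takes 0.05 s, during which the arm holds its last target. There are 200 camera calls.

## Working session

There is one attempt and no reset: what is moved stays moved. The work goes in short steps, Python scripts to look and compute and a tool call to move; the robot and the scene stay as the last step left them, time stands still between calls to the robot, and variables do not carry over. Pictures are saved under pics/ and viewed, at most 10 in all, crops included, and the job is handed in when it is done.

Besides the shell and the picture viewer there is one more tool, called as name(argument=value, ...) on one line, values as JSON. play_rows: Moves the arm, as the interface text tells. Its arguments: {"type":"object","properties":{"delta_rot":{"type":"array","items":{"type":"array","items":{"type":"number"}}},"linear":{"type":"array","items":{"type":"array","items":{"type":"number"}}},"claw":{"type":"array","items":{"type":"number"}},"force":{"type":"number"}},"required":["delta_rot","linear","claw"]}

```bash
mkdir -p pics; cat > h.py <<'E'
from bench import env
import numpy as np, cv2
def px2w(c,r,col,z=None):
    K,R,t=c["intrinsics"],c["R"],c["t"]
    d=np.linalg.inv(K)@np.array([col,r,1.])
    o=-R.T@t; w=R.T@d
    if z is not None: return o+w*(z-o[2])/w[2]
    zz=c["z_map"][int(round(r)),int(round(col))]
    return o+w*zz
def save(c,n): cv2.imwrite("pics/"+n,c["image"][:,:,::-1])
E
python3 - <<'E'
from h import *
for n in ["scene","top"]:
    c=env.capture(n); save(c,n+"0.png")
    for l,z in [("ring_center",.09),("tray_hub",.062),("serving_side",.016),("candy_base",0),("index_pin",0.0),("teapot",None),("flip_jar",None),("cup_a",None),("tongs",None),("spare_lid",None)]:
        for p in env.place_of(n,l)[:2]:
            print(n,l,p["confidence"],np.round(p["pixel"]),np.round(px2w(c,*p["pixel"],z),3))
print(env.observe())
E
```

```text
scene ring_center 0.55 [172. 244.] [ 0.48  -0.199  0.09 ]
scene serving_side 0.58 [264. 304.] [ 0.774 -0.036  0.016]
scene candy_base 0.58 [220. 286.] [ 0.593 -0.085  0.   ]
scene teapot 0.86 [202. 388.] [0.582 0.198 0.042]
scene teapot 0.51 [203. 199.] [ 0.51  -0.335  0.006]
scene flip_jar 0.64 [222. 151.] [ 0.616 -0.442  0.035]
scene cup_a 0.75 [178. 385.] [0.524 0.196 0.082]
scene cup_a 0.56 [172. 348.] [0.413 0.102 0.024]
scene tongs 0.94 [250. 173.] [ 0.69  -0.377 -0.002]
scene tongs 0.25 [265. 302.] [ 0.764 -0.041  0.004]
scene spare_lid 0.86 [205. 195.] [ 0.516 -0.347  0.003]
top ring_center 0.36 [238. 388.] [ 0.487 -0.194  0.09 ]
top tray_hub 0.64 [206. 350.] [ 0.592 -0.084  0.062]
top tray_hub 0.49 [211. 347.] [ 0.577 -0.074  0.062]
top teapot 0.87 [229. 254.] [0.524 0.21  0.083]
top flip_jar 0.71 [214. 467.] [ 0.555 -0.426  0.11 ]
top cup_a 0.9 [277. 284.] [0.381 0.123 0.   ]
top cup_a 0.8 [265. 256.] [0.42 0.21 0.01]
top tongs 0.58 [180. 438.] [ 0.687 -0.374 -0.007]
top spare_lid 0.7 [234. 430.] [ 0.51  -0.337 -0.002]
{'t': 1.1, 'joints': array([ 6.42537442e+01,  7.09285684e+00,  9.45551442e+01, -8.31909783e-04,
        7.83519307e+01, -4.73234317e+00]), 'joint_velocities': array([-0.00984808,  0.09516221,  0.06594863, -0.05699024,  0.1492917 ,
        0.05664524]), 'tau': array([ 1.00247442e-03, -4.17591584e+01, -3.60234118e+01,  7.75815407e-02,
        4.30858042e-02, -2.75096750e-05]), 'eef_pos': array([0.23310938, 0.60674982, 0.22866112]), 'eef_rot': array([1.79999999e+02, 8.17631540e-04, 1.58986255e+02]), 'contact_force': array([-0.51050621, -0.21316896, -0.95621629]), 'ft_torque': array([-0.02450999,  0.0198853 , -0.03291167]), 'gripper_force': 0.0, 'grip_width': 0.9992362606965166}
```

```bash
python3 -c "
import cv2,numpy as np
a=cv2.imread('pics/scene0.png');b=cv2.imread('pics/top0.png')
cv2.imwrite('pics/both0.png',cv2.resize(np.vstack([a,b]),(480,600)))"
```

```text
(no output)
```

View pics/top0.png

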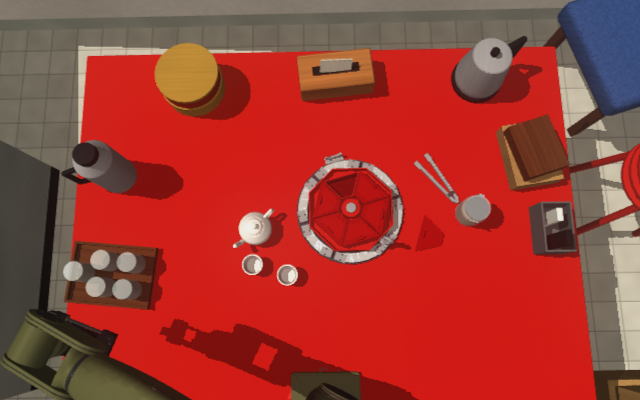

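View pics/scene0.png

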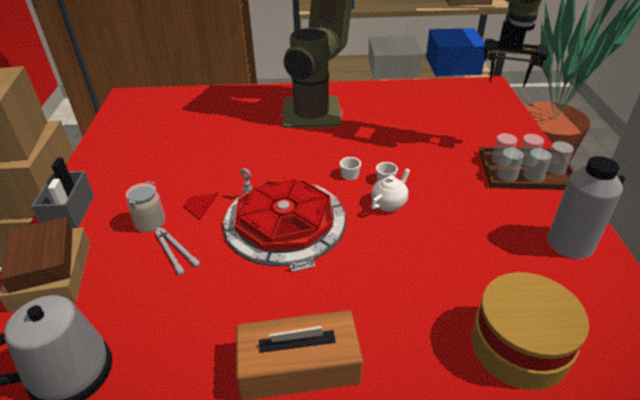

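The top view shows the tray at about (350,208), with the tong rest at (335,158), and the pin ring towards the robot's right at (388,238). In the scene view the ring is at (245,175). The hub-to-ring distance comes out at about 0.155 m against 0.150 m given. Next I'll go above the ring, turning the tool towards yaw 46.

play_rows(delta_rot=[[0,0,-7],[0,0,-14],[0,0,-21],[0,0,-28],[0,0,-35],[0,0,-42],[0,0,-49],[0,0,-56]], linear=[[1.2,-4,0.3],[2.4,-8,0.6],[3.6,-12,1],[4.8,-16,1],[6,-20,1],[7.2,-24,1],[8.4,-28,1],[9.6,-32,1]], claw=[50,50,50,50,50,50,50,50])

```text
t: 1.77
eef_pos: [0.3288, 0.2861, 0.2388]
eef_rot: [179.9, -0.0, 102.7]
contact_force: [0.5, -1.2, 0.1]
grip_width: 0.522
gripper_force: 0.0
```

play_rows(delta_rot=[[0,0,-7],[0,0,-14],[0,0,-21],[0,0,-28],[0,0,-35],[0,0,-42],[0,0,-49],[0,0,-56]], linear=[[1.2,-4,0],[2.4,-8,0],[3.6,-12,0],[4.8,-16,0],[6,-20,0],[7.2,-24,0],[8.4,-28,0],[9.6,-32,0]], claw=[50,50,50,50,50,50,50,50])

```text
t: 2.43
eef_pos: [0.4247, -0.0336, 0.2392]
eef_rot: [179.9, -0.1, 46.6]
contact_force: [0.1, 0.5, 0.6]
grip_width: 0.505
gripper_force: 0.0
```

play_rows(delta_rot=[[0,0,-1],[0,0,-1],[0,0,-1],[0,0,-1],[0,0,-1],[0,0,-1]], linear=[[1.2,-4,0],[2.4,-8,0],[3.6,-12,0],[4.8,-16,0],[4.8,-16,0],[4.8,-16,0]], claw=[50,50,50,50,50,50])

```text
t: 2.93
eef_pos: [0.4726, -0.1932, 0.2383]
eef_rot: [-179.9, 0.0, 45.8]
contact_force: [0.1, -0.7, -0.2]
grip_width: 0.5
gripper_force: 0.0
```

```bash
python3 - <<'E'
from h import *
c=env.capture("wrist"); save(c,"w1.png")
for l,z in [("ring_center",.09),("tray_hub",.062),("serving_side",.016),("candy_base",0)]:
    for p in env.place_of("wrist",l)[:2]:
        print(l,p["confidence"],np.round(p["pixel"]),np.round(px2w(c,*p["pixel"],z),4))
o=env.observe();print(o["t"],o["eef_pos"],o["eef_rot"],o["joints"],o["contact_force"])
# points of ring from depth
K,R,t=c["intrinsics"],c["R"],c["t"]
v,u=np.mgrid[:400,:640]; Z=c["z_map"]
P=np.stack([(u-K[0,2])/K[0,0]*Z,(v-K[1,2])/K[1,1]*Z,Z],-1)
W=(P-t)@R
m=(Z>0)&(W[...,2]>.078)&(W[...,2]<.112)&(np.hypot(W[...,0]-.485,W[...,1]+.197)<.04)
Q=W[m]; print(len(Q))
if len(Q)>10:
    mu=Q.mean(0); e=np.linalg.svd(Q[:,:2]-mu[:2])if 0 else np.linalg.eigh(np.cov(Q[:,:2].T))
    d=e[1][:,1]; pr=(Q[:,:2]-mu[:2])@d; print(mu,Q.max(0),Q.min(0),"plane dir deg",np.degrees(np.arctan2(d[1],d[0])),np.sqrt(e[0]),pr.min(),pr.max())
E
```

```text
ring_center 0.82 [179. 328.] [ 0.4884 -0.1905  0.09  ]
tray_hub 0.93 [ 24. 330.] [ 0.5931 -0.0858  0.062 ]
candy_base 0.6 [ 40. 329.] [ 0.5925 -0.0884  0.    ]
3.1833 [ 0.4724809  -0.19018621  0.2388402 ] [ 1.79980194e+02 -1.53574029e-02  4.60873327e+01] [-2.79721020e+01 -1.14360243e+01  1.11569849e+02  9.47574565e-03
  7.98429132e+01  1.59388989e+01] [-0.08329734 -0.25142901  0.97797301]
279
[ 0.48934141 -0.19133192  0.10228966] [ 0.49873084 -0.17887243  0.10743956] [ 0.47827976 -0.20767658  0.08848135] plane dir deg 58.33976683215058 [0.00249564 0.00873291] -0.017631856053738147 0.013980414936430674
```

View pics/w1.png

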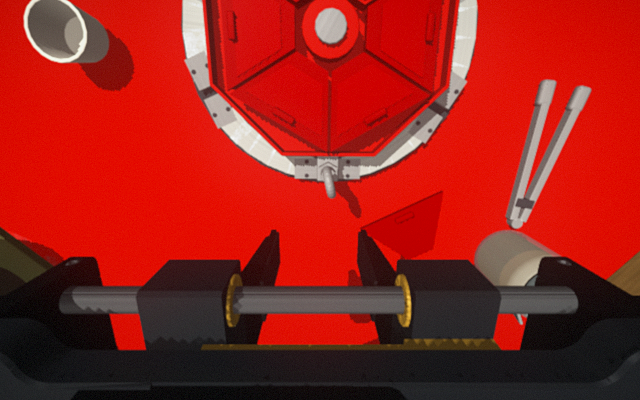

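The wrist picture shows the pull ring at pixel (328,182) and the hub at (330,25). The distance between them measures 0.149 m, which is consistent. The ring's plane lies about 12° from the tool's x axis. Now I'll go down over the ring and close on it.

play_rows(delta_rot=[[0,0,4],[0,0,8],[0,0,10],[0,0,10],[0,0,10],[0,0,10],[0,0,10],[0,0,10]], linear=[[0.8,0.1,-2],[1.5,0.2,-5],[1.5,0.2,-8],[1.5,0.2,-11],[1.5,0.2,-13],[1.5,0.2,-14.5],[1.5,0.2,-15.3],[1.5,0.2,-15.3]], claw=[50,50,50,50,50,50,50,50])

```text
t: 3.85
eef_pos: [0.4863, -0.1878, 0.0838]
eef_rot: [-179.8, 0.0, 56.1]
contact_force: [-0.9, 0.6, 0.9]
grip_width: 0.499
gripper_force: 0.0
```

play_rows(delta_rot=[[0,0,0],[0,0,0],[0,0,0],[0,0,0],[0,0,0],[0,0,0],[0,0,0],[0,0,0]], linear=[[0,0,0],[0,0,0],[0,0,0],[0,0,0],[0,0,0],[0,0,0],[0,0,0],[0,0,0]], claw=[30,20,15,10,5,5,5,5], force=15)

```text
t: 4.52
eef_pos: [0.4882, -0.1896, 0.0862]
eef_rot: [179.9, -0.0, 56.0]
contact_force: [1.5, -0.4, 2.1]
grip_width: 0.098
gripper_force: 15.0
```

play_rows(delta_rot=[[0,0,0],[0,0,0],[0,0,0],[0,0,0],[0,0,0],[0,0,0],[0,0,0],[0,0,0]], linear=[[0,0,0],[0,0,0.2],[0,0,0.4],[0,0,0.6],[0,0,0.8],[0,0,0.95],[0,0,0.95],[0,0,0.95]], claw=[5,5,5,5,5,5,5,5], force=45)

```text
t: 5.18
eef_pos: [0.4865, -0.1883, 0.0935]
eef_rot: [-179.8, -0.0, 56.0]
contact_force: [2.8, 2.2, -9.8]
grip_width: 0.089
gripper_force: 45.0
```

```bash
python3 - <<'E'
from h import *
c=env.capture("wrist"); save(c,"w2.png")
for i in range(4):
  o=env.observe();print(o["eef_pos"],o["contact_force"],o["ft_torque"],o["gripper_force"])
  env.capture("wrist")
E
```

```text
[ 0.48653363 -0.18830831  0.0936587 ] [  3.83064834   3.97630633 -10.51009255] [ 0.5689059  -0.54022689  0.00964138] 44.991260413080454
[ 0.48656181 -0.18834748  0.09381844] [ 2.06532993  4.90973276 -9.40511802] [ 0.59189576 -0.41353218  0.0389229 ] 44.99143363907933
[ 0.48659089 -0.18841313  0.09397945] [ 1.43843262  3.6563648  -8.74667043] [ 0.68992708 -0.46307703  0.02291239] 44.99139938503504
[ 0.48666459 -0.18847311  0.09409866] [ 2.48496229  4.54760281 -9.46833431] [ 0.68970044 -0.3835228  -0.01918121] 44.99122705310583
```

View pics/w2.png

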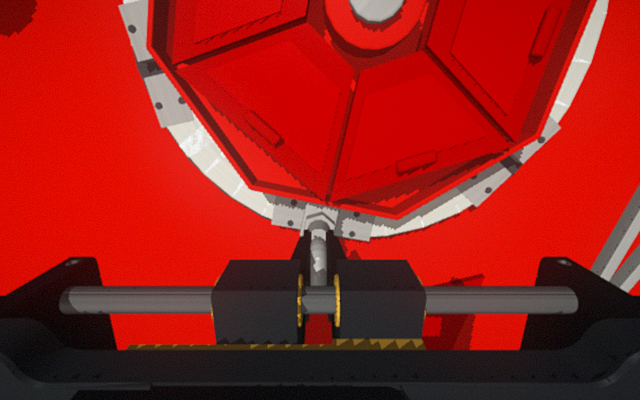

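The picture shows the fingers gripping the ring at (318,250). The next keeper clockwise has a dark slot at about (150,68). I'll raise a touch more, use that slot as a rough prior only, and make the arc table.

```bash
python3 - <<'E'
from h import *
c=env.capture("wrist")
hub=np.array([.593,-.0865])
for p in env.place_of("wrist","tray_hub")[:1]: print(p["pixel"],px2w(c,*p["pixel"],.062))
for r,u in [(68,150),(166,512)]:
    w=px2w(c,r,u,.014); d=w[:2]-hub; a=np.degrees(np.arctan2(d[1],d[0])); print(w,np.hypot(*d),"deg cw from pin",(-135.1-a)%360)
t0=np.radians(-135.1)
for f in list(range(0,40,3))+list(range(40,74,2)):
    t=t0-np.radians(f); d=15*np.array([np.cos(t)-np.cos(t0),np.sin(t)-np.sin(t0)]); print(f,round(np.radians(f),2),np.round(d,2))
E
```

```text
[ 0.44762519 -0.02979083  0.014     ] 0.1560441166753244 deg cw from pin 66.21022978814375
[ 0.63420665 -0.24154193  0.014     ] 0.16042439652536272 deg cw from pin 300.0161583427946
0 0.0 [0. 0.]
3 0.05 [-0.54  0.57]
6 0.1 [-1.05  1.17]
9 0.16 [-1.53  1.79]
12 0.21 [-1.97  2.44]
15 0.26 [-2.38  3.11]
18 0.31 [-2.75  3.8 ]
21 0.37 [-3.09  4.51]
24 0.42 [-3.39  5.24]
27 0.47 [-3.65  5.98]
30 0.52 [-3.87  6.73]
33 0.58 [-4.05  7.5 ]
36 0.63 [-4.19  8.27]
39 0.68 [-4.3   9.05]
40 0.7 [-4.32  9.31]
42 0.73 [-4.36  9.83]
44 0.77 [-4.37 10.35]
46 0.8 [-4.37 10.88]
48 0.84 [-4.35 11.4 ]
50 0.87 [-4.32 11.92]
52 0.91 [-4.26 12.44]
54 0.94 [-4.19 12.96]
56 0.98 [-4.09 13.48]
58 1.01 [-3.98 13.99]
60 1.05 [-3.86 14.5 ]
62 1.08 [-3.71 15.  ]
64 1.12 [-3.55 15.5 ]
66 1.15 [-3.37 15.99]
68 1.19 [-3.17 16.47]
70 1.22 [-2.96 16.95]
72 1.26 [-2.73 17.42]
```

play_rows(delta_rot=[[0,0,0],[0,0,0],[0,0,0],[0,0,0]], linear=[[0.05,0.05,0.08],[0.1,0.1,0.15],[0.1,0.1,0.15],[0.1,0.1,0.15]], claw=[5,5,5,5])

```text
t: 5.87
eef_pos: [0.4877, -0.1889, 0.0963]
eef_rot: [-179.9, 0.1, 56.0]
contact_force: [-2.2, -0.5, -11.0]
grip_width: 0.09
gripper_force: 45.0
```

play_rows(delta_rot=[[0,0,-1.5],[0,0,-3],[0,0,-6],[0,0,-9],[0,0,-12],[0,0,-15],[0,0,-15],[0,0,-15]], linear=[[-0.27,0.28,0],[-0.54,0.57,0],[-1.05,1.17,0],[-1.53,1.79,0],[-1.97,2.44,0],[-2.38,3.11,0],[-2.38,3.11,0],[-2.38,3.11,0]], claw=[5,5,5,5,5,5,5,5])

```text
t: 6.53
eef_pos: [0.4644, -0.1573, 0.0966]
eef_rot: [-180.0, 0.0, 41.1]
contact_force: [-0.9, 1.0, -10.9]
grip_width: 0.09
gripper_force: 45.0
```

```bash
cat > s.py <<'E'
from h import *
F=[];P=[]
for i in range(3):
  c=env.capture("wrist");o=env.observe();F.append(o["contact_force"]);P.append(o["eef_pos"])
f=np.mean(F,0);p=np.mean(P,0);h=np.array([.593,-.0865]);d=p[:2]-h;a=np.arctan2(d[1],d[0])
rad=np.array([np.cos(a),np.sin(a)]);tan=np.array([np.sin(a),-np.cos(a)])
print("t",o["t"],"pos",p,"F radial-out,cw,z",f[:2]@rad,f[:2]@tan,f[2],"ang",(np.radians(-135.1)-a)%6.283,"r",np.hypot(*d))
for q in env.place_of("wrist","ring_center")[:1]:
    print(q["confidence"],q["pixel"],px2w(c,*q["pixel"],.09))
E
python3 s.py
```

```text
t 6.6833 pos [ 0.46456836 -0.15750497  0.09654759] F radial-out,cw,z 1.0123107604139259 1.2992591297821225 -10.696840149664508 ang 0.27861495327482544 r 0.14675282586065996
0.95 [266.3, 319.1] [ 0.45813144 -0.16351204  0.09      ]
```

play_rows(delta_rot=[[0,0,-3],[0,0,-6],[0,0,-9],[0,0,-12],[0,0,-15],[0,0,-18],[0,0,-18],[0,0,-18]], linear=[[-0.37,0.69,0],[-0.71,1.4,0],[-1.01,2.13,0],[-1.27,2.87,0],[-1.49,3.62,0],[-1.67,4.39,0],[-1.67,4.39,0],[-1.67,4.39,0]], claw=[5,5,5,5,5,5,5,5])

```text
t: 7.4
eef_pos: [0.4488, -0.1134, 0.097]
eef_rot: [180.0, -0.1, 23.1]
contact_force: [1.4, 2.7, -11.6]
grip_width: 0.093
gripper_force: 45.0
```

```bash
python3 s.py; python3 -c "
from h import *
c=env.capture('wrist');save(c,'w3.png')"
```

```text
t 7.55 pos [ 0.44878076 -0.11359573  0.09695798] F radial-out,cw,z -2.337157345053333 1.3611596882421253 -10.661335106026343 ang 0.5979390438341916 r 0.14674252400467486
```

View pics/w3.png

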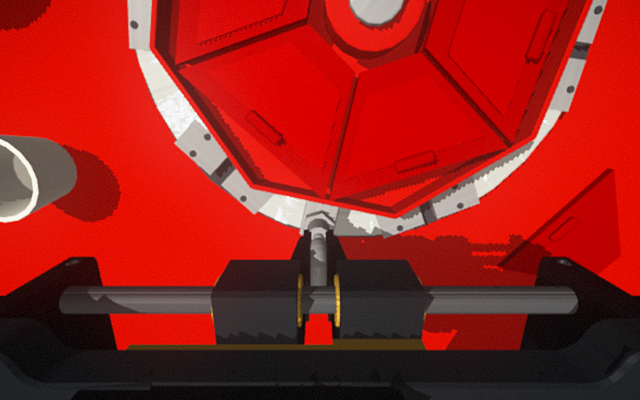

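The tray has followed: the old notch is at (430,210), the next keeper slot at (222,170) and the pin at (318,225), so the notch should be near 1.1–1.15 rad. I'll turn on to 48° (0.84 rad), then lower the pin onto the ring and open the fingers slightly.

play_rows(delta_rot=[[0,0,-3],[0,0,-6],[0,0,-9],[0,0,-12],[0,0,-15],[0,0,-15],[0,0,-15],[0,0,-15]], linear=[[-0.14,0.77,0],[-0.25,1.55,0],[-0.31,2.33,0],[-0.32,3.12,0],[-0.3,3.9,0],[-0.3,3.9,0],[-0.3,3.9,-0.1],[-0.3,3.9,-0.2]], claw=[5,5,5,5,5,5,5,5])

```text
t: 8.32
eef_pos: [0.4468, -0.0749, 0.0957]
eef_rot: [179.9, -0.2, 8.0]
contact_force: [5.2, 1.2, -10.0]
grip_width: 0.086
gripper_force: 45.0
```

play_rows(delta_rot=[[0,0,0],[0,0,0],[0,0,0],[0,0,0],[0,0,0],[0,0,0]], linear=[[0,0,-0.1],[0,0,-0.1],[0,0,-0.1],[0,0,-0.2],[0,0,-0.3],[0,0,-0.3]], claw=[15,15,15,15,15,15])

```text
t: 8.82
eef_pos: [0.4452, -0.0746, 0.092]
eef_rot: [180.0, -0.0, 8.0]
contact_force: [-0.1, 0.5, -0.0]
grip_width: 0.147
gripper_force: 0.0
```

```bash
cat >> s.py <<'E'
K,R,t=c["intrinsics"],c["R"],c["t"]
v,u=np.mgrid[:400,:640]; Z=c["z_map"]
W=(np.stack([(u-K[0,2])/K[0,0]*Z,(v-K[1,2])/K[1,1]*Z,Z],-1)-t)@R
im=c["image"].astype(int)
m=(Z>0)&(abs(u-318)<16)&(v>225)&(v<310)
for r in range(225,325,6): print(r,np.round(W[r,318],3),im[r,318])
E
python3 s.py
```

```text
t 8.9667 pos [ 0.4450989  -0.07451458  0.09178396] F radial-out,cw,z 0.05261641493125025 0.03777382905938014 0.133091896094049 ang 0.8643275731362303 r 0.14838593343138562
0.72 [264.0, 319.2] [ 0.44030894 -0.07542533  0.09      ]
225 [ 0.451 -0.073  0.057] [85 69 67]
231 [ 0.448 -0.074  0.059] [123 113 110]
237 [ 0.46  -0.072  0.097] [81 69 65]
243 [ 0.459 -0.072  0.102] [85 73 68]
249 [ 0.457 -0.072  0.106] [85 79 75]
255 [ 0.455 -0.073  0.109] [88 80 78]
261 [ 0.453 -0.073  0.111] [98 89 88]
267 [ 0.45  -0.073  0.112] [111 104  99]
273 [ 0.447 -0.074  0.112] [108 102  97]
279 [ 0.444 -0.074  0.113] [109 103  97]
285 [ 0.441 -0.075  0.113] [96 92 89]
291 [ 0.474 -0.07   0.17 ] [66 59 60]
297 [ 0.474 -0.07   0.173] [84 77 78]
303 [ 0.472 -0.07   0.173] [116 112 109]
309 [ 0.47  -0.071  0.173] [104 102 100]
315 [ 0.339 -0.089  0.001] [238  14   0]
321 [ 0.332 -0.09   0.   ] [234  15   0]
```

The ring top is at 113–114 mm, so the pin is riding on the ring. Now I'll push gently with the trailing finger, about 5 mm per call.

play_rows(delta_rot=[[0,0,-0.5],[0,0,-1],[0,0,-1.5],[0,0,-2],[0,0,-2.5],[0,0,-3],[0,0,-3],[0,0,-3]], linear=[[0,0.13,0],[0.02,0.26,0],[0.03,0.39,0],[0.03,0.52,0],[0.04,0.65,0],[0.06,0.78,0],[0.06,0.78,0],[0.06,0.78,0]], claw=[15,15,15,15,15,15,15,15])

```text
t: 9.68
eef_pos: [0.4457, -0.0676, 0.0917]
eef_rot: [179.8, 0.0, 5.0]
contact_force: [0.4, -5.0, -0.8]
grip_width: 0.149
gripper_force: 2.4
```

```bash
sed -i '/^for r in range/d;/^m=/d' s.py; cat >> s.py <<'E'
m=(Z>0)&(abs(u-318)<25)&(v>225)&(v<312)&(W[...,2]>.09)&(W[...,2]<.125)
w=W[m]; top=np.percentile(w[:,2],95); rc=w[:,:2].mean(0); d=rc-h
print("ringtop",top,len(w),"ring xy",rc,"ang",(np.radians(-135.1)-np.arctan2(d[1],d[0]))%6.283)
E
python3 s.py
```

```text
t 9.8333 pos [ 0.44575777 -0.06754865  0.09173697] F radial-out,cw,z -0.3881303034282616 -5.023689121008881 -0.7976838248598952 ang 0.9114724742115543 r 0.14845681819334128
0.95 [264.9, 322.1] [ 0.44049349 -0.06993761  0.09      ]
ringtop 0.12220762481796174 1667 ring xy [ 0.45375261 -0.06743104] ang 0.9195639924177827
```

```bash
sed -i 's/<25)&(v>225)&(v<312)/<6)\&(v>240)\&(v<287)/; s/<.125)$/<.118)/' s.py; python3 s.py | tail -1
```

```text
ringtop 0.11296292124746776 398 ring xy [ 0.45141764 -0.06707011] ang 0.9198494138451752
```

play_rows(delta_rot=[[0,0,-0.3],[0,0,-0.6],[0,0,-0.9],[0,0,-1.2],[0,0,-1.5],[0,0,-1.8],[0,0,-2],[0,0,-2]], linear=[[0.01,0.08,0],[0.02,0.16,0],[0.03,0.24,0],[0.04,0.31,0],[0.05,0.39,0],[0.06,0.47,0],[0.06,0.52,0],[0.06,0.52,0]], claw=[15,15,15,15,15,15,15,15])

```text
t: 10.75
eef_pos: [0.4464, -0.0623, 0.0917]
eef_rot: [179.9, -0.0, 3.0]
contact_force: [0.4, -5.5, -1.0]
grip_width: 0.149
gripper_force: 2.3
```

```bash
python3 s.py
```

```text
t 10.9 pos [ 0.44645749 -0.06208937  0.09175452] F radial-out,cw,z -1.0154433276886226 -4.726953882264649 -0.3639292072305033 ang 0.948529095278599 r 0.14856172695822448
0.97 [264.3, 322.7] [ 0.44150715 -0.06460182  0.09      ]
ringtop 0.11287707755568371 401 ring xy [ 0.45215247 -0.06182027] ang 0.9569295553288031
```

play_rows(delta_rot=[[0,0,-0.4],[0,0,-0.8],[0,0,-1.2],[0,0,-1.6],[0,0,-2],[0,0,-2.4],[0,0,-2.5],[0,0,-2.5]], linear=[[0.01,0.1,0],[0.03,0.2,0],[0.05,0.3,0],[0.07,0.4,0],[0.09,0.5,0],[0.1,0.6,0],[0.11,0.65,0],[0.11,0.65,0]], claw=[15,15,15,15,15,15,15,15])

```text
t: 11.62
eef_pos: [0.4477, -0.0557, 0.0918]
eef_rot: [179.9, -0.0, 0.5]
contact_force: [1.7, -6.4, -1.5]
grip_width: 0.15
gripper_force: 3.0
```

```bash
python3 s.py
```

```text
t 11.7667 pos [ 0.44766672 -0.05564427  0.09177775] F radial-out,cw,z -2.3146027517312087 -5.553892566961829 -1.1568067070659993 ang 0.9926712318924595 r 0.14857266778271241
0.91 [265.1, 322.7] [ 0.44206928 -0.05795749  0.09      ]
ringtop 0.11298840877788786 398 ring xy [ 0.45344173 -0.05564423] ang 1.0010629321491828
```

play_rows(delta_rot=[[0,0,-0.4],[0,0,-0.8],[0,0,-1.2],[0,0,-1.6],[0,0,-2],[0,0,-2.4],[0,0,-2.5],[0,0,-2.5]], linear=[[0.03,0.1,0],[0.06,0.2,0],[0.09,0.3,0],[0.11,0.4,0],[0.14,0.5,0],[0.17,0.6,0],[0.18,0.64,0],[0.18,0.64,0]], claw=[15,15,15,15,15,15,15,15])

```text
t: 12.48
eef_pos: [0.4493, -0.0493, 0.0917]
eef_rot: [179.9, -0.0, -2.0]
contact_force: [0.6, -5.3, -1.3]
grip_width: 0.15
gripper_force: 3.0
```

```bash
python3 s.py
```

```text
t 12.6333 pos [ 0.44925435 -0.04927678  0.09173289] F radial-out,cw,z -1.7009564717010193 -5.432049439867959 -0.3622009066843643 ang 1.036853698145645 r 0.1484869720355854
0.68 [267.6, 322.0] [ 0.44196832 -0.05088916  0.09      ]
ringtop 0.11299023444304253 398 ring xy [ 0.4550415  -0.04953792] ang 1.0452412597662954
```

From 58° I go to 60°.

play_rows(delta_rot=[[0,0,-0.3],[0,0,-0.6],[0,0,-0.9],[0,0,-1.2],[0,0,-1.5],[0,0,-1.8],[0,0,-2],[0,0,-2]], linear=[[0.02,0.08,0],[0.04,0.16,0],[0.06,0.24,0],[0.08,0.31,0],[0.1,0.39,0],[0.12,0.46,0],[0.13,0.51,0],[0.13,0.51,0]], claw=[15,15,15,15,15,15,15,15])

```text
t: 13.35
eef_pos: [0.4508, -0.0434, 0.0918]
eef_rot: [-180.0, -0.0, -4.0]
contact_force: [1.2, -3.2, -1.5]
grip_width: 0.146
gripper_force: 1.4
```

```bash
python3 s.py
```

```text
t 13.5 pos [ 0.45076906 -0.04323591  0.09177529] F radial-out,cw,z -2.092245754001104 -2.4368828335349555 -1.0355769591094206 ang 1.0787565903027412 r 0.14866547400953428
0.78 [263.9, 320.8] [ 0.4458242  -0.04403533  0.09      ]
ringtop 0.113033495134258 404 ring xy [ 0.45651231 -0.04368852] ang 1.0874138864102862
```

play_rows(delta_rot=[[0,0,-0.3],[0,0,-0.6],[0,0,-0.9],[0,0,-1.2],[0,0,-1.5],[0,0,-1.5],[0,0,-1.5]], linear=[[0.02,0.08,0],[0.04,0.15,0],[0.06,0.23,0],[0.08,0.3,0],[0.1,0.38,0],[0.1,0.38,0],[0.1,0.38,0]], claw=[15,15,15,15,15,15,15])

```text
t: 14.13
eef_pos: [0.4516, -0.0393, 0.0918]
eef_rot: [-180.0, -0.0, -5.5]
contact_force: [1.6, -2.4, 0.6]
grip_width: 0.152
gripper_force: 1.0
```

```bash
python3 s.py
```

```text
t 14.2833 pos [ 0.45139522 -0.0392503   0.09168285] F radial-out,cw,z -1.2060057947814546 -1.4130091875053612 0.24814464857606158 ang 1.1055238140699233 r 0.14927976013789437
0.8 [264.3, 320.5] [ 0.44622288 -0.03973625  0.09      ]
ringtop 0.11313344038319428 402 ring xy [ 0.45673704 -0.03981855] ang 1.1135200861560817
```

play_rows(delta_rot=[[0,0,-0.3],[0,0,-0.6],[0,0,-0.9],[0,0,-1.2],[0,0,-1.5],[0,0,-1.5],[0,0,-1.5]], linear=[[0.03,0.08,0],[0.05,0.15,0],[0.08,0.23,0],[0.1,0.3,0],[0.12,0.38,0],[0.12,0.38,0],[0.12,0.38,0]], claw=[15,15,15,15,15,15,15])

```text
t: 14.92
eef_pos: [0.4527, -0.0354, 0.0915]
eef_rot: [-179.9, 0.0, -7.0]
contact_force: [0.2, -0.5, 0.4]
grip_width: 0.151
gripper_force: 0.5
```

```bash
python3 s.py;  python3 -c "
from h import *
c=env.capture('wrist');save(c,'w4.png')"
```

```text
t 15.0667 pos [ 0.45265024 -0.03538047  0.09152354] F radial-out,cw,z -0.7450982644314388 -0.36482156361625695 0.23542372893659355 ang 1.1327623157005098 r 0.1493695498070395
0.73 [289.6, 171.0] [0.44176672 0.05426097 0.09      ]
ringtop 0.1128600752137219 417 ring xy [ 0.45791027 -0.03602003] ang 1.141078109672951
```

View pics/w4.png

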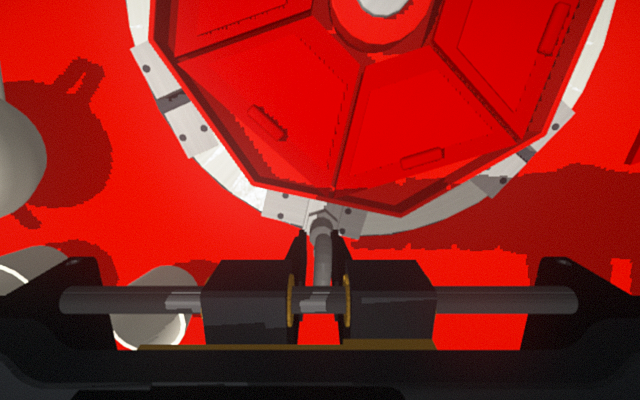

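The picture shows the pin at (320,215), now between the next keeper's two halves (holes at 285 and 347). The ring is still up. I'll go on in small steps.

play_rows(delta_rot=[[0,0,-0.3],[0,0,-0.6],[0,0,-0.9],[0,0,-1.2],[0,0,-1.2],[0,0,-1.2]], linear=[[0.03,0.08,0],[0.05,0.15,0],[0.08,0.22,0],[0.1,0.3,0],[0.1,0.3,0],[0.1,0.3,0]], claw=[15,15,15,15,15,15])

```text
t: 15.67
eef_pos: [0.4538, -0.0326, 0.0918]
eef_rot: [-180.0, -0.0, -8.2]
contact_force: [-0.5, -0.1, 1.1]
grip_width: 0.153
gripper_force: 0.0
```

```bash
cat >> s.py <<'E'
print("ring profile",[(r,float(np.round(W[r,322,2],4))) for r in range(216,300,6)], o["grip_width"],o["gripper_force"])
E
python3 s.py
```

```text
t 15.8167 pos [ 0.45379888 -0.03267019  0.09176546] F radial-out,cw,z -0.7521715005225187 0.16335715648921506 0.06263411541783977 ang 1.1524606732456375 r 0.1492467715846336
0.79 [258.1, 319.0] [ 0.45258488 -0.03262281  0.09      ]
ringtop 0.10689123736170678 486 ring xy [ 0.45682608 -0.03269557] ang 1.1597560417557053
ring profile [(216, 0.0412), (222, 0.054), (228, 0.0603), (234, 0.0942), (240, 0.0984), (246, 0.1016), (252, 0.1036), (258, 0.1043), (264, 0.1069), (270, 0.1076), (276, 0.1062), (282, 0.1053), (288, 0.1686), (294, 0.172)] 0.15003894752805422 0.0
```

The ring top has dropped from 113 to 107 mm, so the pin is home, and the push force is zero. I'll open the fingers and withdraw straight up.

play_rows(delta_rot=[[0,0,0],[0,0,0],[0,0,0],[0,0,0],[0,0,0],[0,0,0]], linear=[[0,0,0],[0,0,0],[0,0,0],[0,0,0],[0,0,0],[0,0,1]], claw=[25,35,45,45,45,45])

```text
t: 16.37
eef_pos: [0.4521, -0.0326, 0.1]
eef_rot: [-180.0, 0.2, -8.2]
contact_force: [-0.6, 0.5, -0.1]
grip_width: 0.443
gripper_force: 0.0
```

play_rows(delta_rot=[[0,0,0],[0,0,0],[0,0,0],[0,0,0],[0,0,0],[0,0,0],[0,0,0],[0,0,0]], linear=[[0,0,2],[0,0,4],[0,0,7],[-1,0,10],[-2,0,12],[-3,0,14],[-3,0,14],[-3,0,14]], claw=[45,45,45,45,45,45,45,45])

```text
t: 17.03
eef_pos: [0.4243, -0.033, 0.2435]
eef_rot: [180.0, -0.2, -8.2]
contact_force: [-0.2, 0.0, -0.1]
grip_width: 0.451
gripper_force: 0.0
```

```bash
python3 - <<'E'
from h import *
c=env.capture("wrist");save(c,"w5.png")
K,R,t=c["intrinsics"],c["R"],c["t"]
v,u=np.mgrid[:400,:640]; Z=c["z_map"]
W=(np.stack([(u-K[0,2])/K[0,0]*Z,(v-K[1,2])/K[1,1]*Z,Z],-1)-t)@R
m=(Z>0)&(W[...,2]>.08)&(W[...,2]<.13)&(np.hypot(W[...,0]-.456,W[...,1]+.033)<.03)
q=W[m];d=q.mean(0)[:2]-[.593,-.0865];print(len(q),np.percentile(q[:,2],98),q.mean(0),(np.radians(-135.1)-np.arctan2(d[1],d[0]))%6.283)
E
```

```text
278 0.10702394098320603 [ 0.45524235 -0.0338928   0.10246232] 1.1482582522593825
```

View pics/w5.png

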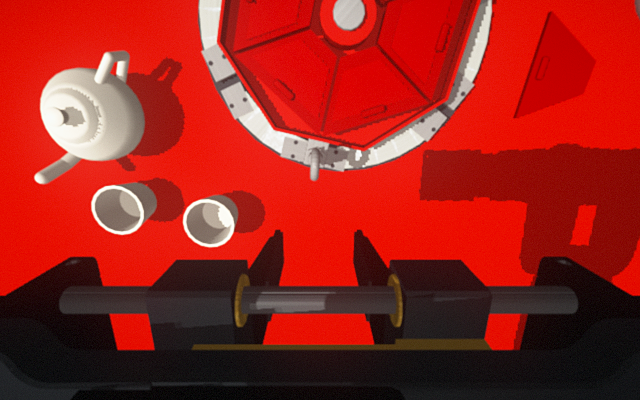

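The picture shows the ring at (314,162), centred in its keeper. Its top is at 107 mm, so the pin is home, at about 1.15 rad. The hand is clear, and the cups, teapot and lid are untouched.

```bash
python3 -c "
from bench import env
print(env.job_done())"
```

```text
the job is handed in; nothing more can be done
None
```

The tray is one notch clockwise at about 1.15 rad with its pin home and the hand clear, and the job is handed in; the hand-in call gave no verdict.

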